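Shim the rocking counting scale

TASK

The counting scale on the packing bench rocks because the foot under its yellow-sticker corner is too short. Push the orange wedge shim, thin end first, under that foot until it is snug, so that the scale no longer rocks but still stands level, then press down firmly on the yellow sticker for about a second to prove that it stands firm, and let go. Only push and press, never pick anything up; do not shove the scale along the bench and leave everything else alone.

Things in the scene. Friction and masses are not known exactly. Their poses are not given: they have to be found in the camera images.
- scale: white counting scale 300 (x) x 280 (y) mm, 3.5 kg, loose; housing 26 to 60 mm above the bench, steel platter (scale x -67 to 148 mm) topping out at 71 mm. Keypad edge = its -x side, towards the robot. Origin on the bench under its centre, z up. Feet at x +-120, y +-110 mm; three are rubber. Until shimmed, about 3 N on the sticker rocks it 0.055 rad; let go, it rocks back level
- short_foot (a point): lowest point of the short foot, at scale x = -120, y = -110 mm: a round-ended brass stud, 18 mm across, whose end hangs 9 mm above the bench while the scale stands level. It is 30 mm inside the scale's front (-x) and right (-y) edges; open space all round below the housing (26 mm high)
- sticker (a point): centre of the yellow round sticker, 20 mm across, on the top of the housing (60 mm above the bench) almost over the short foot, at scale x = -125, y = -115 mm: press here, straight down, with some 8 to 20 N. It hardly yields once the shim is snug
- shim: orange hard plastic wedge 120 (x) x 50 mm, 0.11 kg, flat on the bench. Thickness grows evenly from 3 mm (thin end, x = +60 mm) to 19 mm (thick end, x = -60 mm). Origin under its centre; +x points to the thin end. It starts within about 0.2 rad of the scale's x direction, the thin end towards the short foot and 5 to 30 mm short of it
- shim_meet (a point): point on the middle of the shim's sloping top, at shim x = +15 mm, where it is 9 mm thick: when this lies under the short foot the shim is snug, its thick end 75 mm from the foot and clear of the scale. Pushing on from there the resistance climbs steeply (over 5 N within a few mm, 30 N after 10 mm) and the scale begins to be shoved
- shim_end (a point): middle of the upright thick end face (50 mm wide, 19 mm high) at shim x = -60 mm, 9 mm above the bench: push here, along the shim's +x
- dish: blue open parts dish 90 x 120 x 30 mm with a few bolts, standing on the scale's steel platter; origin under its centre; a bystander
- film_yellow: hand stretch-film roll, clear, yellow handle on top, 76 mm across, 192 mm tall; origin under its centre; a bystander
- film_blue: hand stretch-film roll, black, blue handle on top, 76 mm across, 192 mm tall; origin under its centre; a bystander
- spray: blue spray can 60 mm across, 190 mm tall; origin under its centre; a bystander
- tape: brown tape roll lying flat, 96 mm across, 45 mm high; origin under its centre; a bystander
- driver: green-handled screwdriver lying along its x axis; origin under its middle; a bystander
Things that resemble listed ones, but are neither listed nor needed, are in the scene too. Of the things that look like the shim, the largest one is meant.

How it is judged:
By the outcome, as a careful person would: the job done as asked, in the order asked, and still so for the second after the job is handed in, with the robot touching nothing.
It also fails if it takes over 51 s, if anything falls off the work surface, if the arm or the gripper's body presses on something with over 40 N, if the wrist force passes 120 N, or if a joint passes its speed limit or range.

ROBOT

A 7-joint arm with a two-finger parallel gripper is mounted at the origin on the work surface. World frame = base frame: x ahead of the robot, y to its left, z up, the work surface at z = 0. Lengths are in m, angles in rad, forces in N, time in s.
With the tool pointing down it reaches from about 0.425 to 0.925 m from the base axis. Payload 6.8 kg.
Tool frame: the origin (TCP) lies on the centre line of the jaws, within the pads' length; the fingertips stand 19 mm ahead of it and the grasp point (between the pads) is the TCP (bot.tcp_to_tips is the distance from the TCP to the fingertips, in m); x points along the fingers, y is the direction in which the jaws open and shut, and the axes are right-handed (so a half turn about x gives the same grasp; the last joint's range is limited). The gripper opens to 85 mm and grips with 20 to 120 N. Pads are 22 mm wide; open, the fingers measure 114 mm over their backs; the gripper's body (76 mm by 85 mm) begins 54 mm behind the grasp point. The pads swing forward as they close: fully open they stand 13 mm farther back than shut.
Start: joints at [1.19, 0.477, 0.022, 1.555, -0.011, 1.109, -0.083], TCP at [0.182, -0.65, 0.211] pointing down, gripper open.
Joint ranges: [-2.96, 2.96], [-0.34, 2.1], [-1.41, 1.46], [0.24, 2.44], [-1.37, 4.51], [0.17, 1.92], [-2.96, 2.96]. Speed limits (rad/s): [2.39, 2.39, 3.14, 3.14, 3.14, 3.14, 3.14].

INTERFACE

Orientations are given as a unit quaternion [w, x, y, z].
In Python, from station import status, eyes, bot gives the robot as it stands.
- The arm moves only by the tool apply_moves, never from a script. Its arguments are lists of equal length, an entry for each row: "travel": the shift along the tool's x, y, z in cm, a list of three; "turn": the turn, a rotation vector about the tool's x, y, z in rad, a list of three; "grip": the closure, from 0 (fully open) to 1 (shut). In form: {"travel": [[tx, ty, tz], ...], "turn": [[wx, wy, wz], ...], "grip": [grip, ...]}. A call has 1 to 8 rows; each row shifts and turns the pose as measured when the row begins, along the tool's axes as they then stand; what a row does not reach is not made up. A row lasts 1/12 s, in which the tool goes at most 41.7 mm and 7.16 degrees, less where a joint would pass 70% of its speed; a pose out of reach is approached as far as the arm can. A call is refused whole if a number of a shift passes 4.17 or a number of a turn 0.125, either way. A call with a gripper value outside its range is refused whole. The fingers move at their own pace and stop on an object; "newtons" is the grip in N (left out, the last holds). Time passes only in rows, so rows that do not move let the fingers close. It gives the time, the measured TCP pose, the force and the opening at its end, in the units of the state.
- status.get_obs(): the state, without advancing time (a new reading comes with each control period).
- eyes.read_camera(name): name is "scene" or "side" or "wrist"; returns the picture (480x640x3 uint8, red, green, blue); there is no depth.
- eyes.calibration(name): a dict with "intrinsics" (3x3 intrinsics, pixels), "xyz" and "attitude" of the camera in the world; the wrist camera has in their place "T_tool_cam" (4x4, takes a point from camera to tool coordinates, whose origin is the TCP and whose axes are the tool frame's). Camera axes: x right, y down, z forward; pixel columns grow to the right and rows downward; lengths in m; the calibration is good to about 2 mm. A picture is of the moment at which its call begins: read the wrist's pose just before it. calibration takes no time and is no camera call.
- bot.hand_in(): hands the job in, once; it reports no verdict.
Trained networks look in the newest picture that a camera, given by its name, has taken for a name from the list of things; names that differ only in an ending like _2 or _b are one class to them, and where a whole thing is asked for, a point or a joint stands for the part that bears it (a point fixed in the world has none). Each returns a list of dicts, best first, with "score" (0 to 1); they miss things now and then, are a little off and sometimes report something else, mostly with a low value. They report only what shows in the picture. A call takes as long as a camera call. They do not tell look-alikes from the thing itself.
- eyes.masks_of(thing, camera): "region" (480x640 bool, what is visible of it) and "rect" ([left, top, right, bottom] in pixels, round what is visible of it).
The state is a dict: "t": time; "q": joint angles; "joint_vel": joint speeds; "joint_torque": joint torques, N m; "eef_pos": TCP position; "tool_rot": TCP orientation; "contact_force": force on the tool from outside, world axes, zero at the start; "torque": the same for the moment, N m; "gripper_width": opening from 0.0 (shut) to 1.0 (fully open).
Only numpy, scipy, OpenCV 4.12 (cv2) and the standard library are available. Lean on these libraries where they do the work, as an engineer would, in place of code of your own. Each camera call takes 0.05 s, during which the arm holds its last target. There are 200 camera calls.

## Working session

There is one attempt and no reset: what is moved stays moved. The work goes in short steps, Python scripts to look and compute and a tool call to move; the robot and the scene stay as the last step left them, time stands still between calls to the robot, and variables do not carry over. Pictures are saved under pics/ and viewed, about 8 in all and at most 12, crops included, and the job is handed in when it is done.

Besides the shell and the picture viewer there is one more tool, called as a command line: name --argument value ..., lists and objects as JSON in quotes. apply_moves: Moves the arm, as the interface text tells. Its arguments: {"type":"object","properties":{"travel":{"type":"array"},"turn":{"type":"array"},"grip":{"type":"array"},"newtons":{"type":"number"}},"required":["travel","turn","grip"]}

```bash
ls; mkdir -p pics
python3 - <<'E'
from station import status, eyes, bot
import cv2,numpy as np
np.set_printoptions(precision=4,suppress=True)
o=status.get_obs(); print(o)
for c in ("scene","side"):
    im=eyes.read_camera(c); cv2.imwrite(f"pics/{c}0.png",im[:,:,::-1]); print(c,eyes.calibration(c))
print(eyes.calibration("wrist"))
E
```

```text
pics
{'t': 0.0, 'q': array([ 1.1899,  0.4778,  0.0224,  1.5565, -0.0115,  1.1093, -0.0831]), 'joint_vel': array([-0.0009, -0.0008,  0.0006,  0.0019,  0.0005,  0.    ,  0.0002]), 'joint_torque': array([  0.0007, -59.6446,   1.6081, -28.1196,   0.0125,   0.0093,
        -0.    ]), 'eef_pos': array([ 0.1817, -0.6494,  0.2096]), 'tool_rot': array([-0.0955, -0.7004, -0.0968,  0.7007]), 'contact_force': array([-0.0527,  0.3554,  1.625 ]), 'torque': array([-0.0136,  0.0128, -0.0712]), 'gripper_width': 0.9973550691991606}
scene {'intrinsics': array([[447.4681,   0.    , 317.0843],
       [  0.    , 447.4681, 244.0308],
       [  0.    ,   0.    ,   1.    ]]), 'xyz': array([ 1.2363, -0.561 ,  0.6947]), 'attitude': array([-0.4202,  0.8146,  0.3516, -0.1903])}
side {'intrinsics': array([[467.4354,   0.    , 327.7406],
       [  0.    , 467.4354, 235.2231],
       [  0.    ,   0.    ,   1.    ]]), 'xyz': array([0.146 , 0.8826, 0.7812]), 'attitude': array([ 0.0967, -0.2153,  0.8649, -0.4429])}
{'intrinsics': array([[359.7126,   0.    , 317.5692],
       [  0.    , 359.7126, 236.7279],
       [  0.    ,   0.    ,   1.    ]]), 'T_tool_cam': array([[ 0.0007, -0.3201,  0.9474, -0.1638],
       [ 1.    , -0.0001, -0.0008, -0.0004],
       [ 0.0004,  0.9474,  0.3201, -0.0822],
       [ 0.    ,  0.    ,  0.    ,  1.    ]])}
```

View pics/scene0.png

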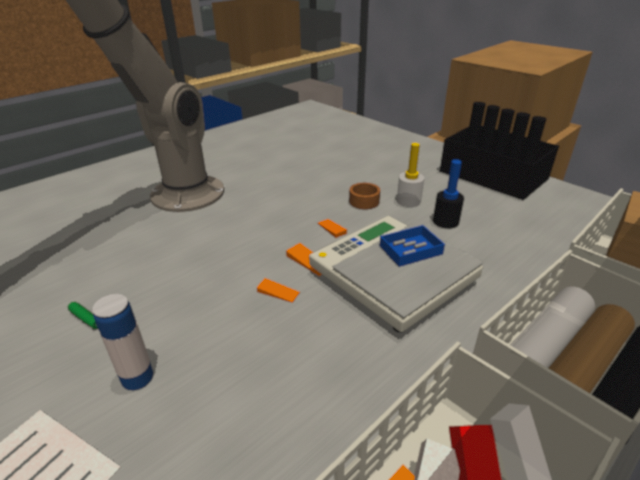

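View pics/side0.png

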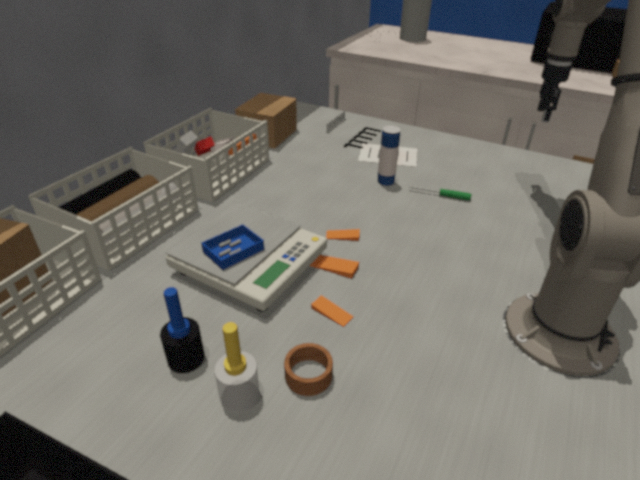

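Scene view: the scale sits centrally with the yellow sticker at (322,255). The orange candidates are (333,228), (303,258) and (278,290). In the side view the sticker is at (316,239), and the wedges are at (343,235), (337,266) and (331,311). Next I'll measure all three.

```bash
cat > h.py <<'E'
import cv2,numpy as np
from scipy.spatial.transform import Rotation as R
from station import status, eyes, bot
np.set_printoptions(precision=4,suppress=True)
def rot(q): return R.from_quat(np.r_[q[1:],q[0]]).as_matrix()
def cam(name):
    c=eyes.calibration(name)
    if name=="wrist":
        o=status.get_obs(); T=np.eye(4);T[:3,:3]=rot(o["tool_rot"]);T[:3,3]=o["eef_pos"]
        T=T@c["T_tool_cam"]; return c["intrinsics"],T[:3,:3],T[:3,3]
    return c["intrinsics"],rot(c["attitude"]),c["xyz"]
def ray(C,px,z):
    K,Rm,p=C; px=np.atleast_2d(np.array(px,float))
    d=np.c_[px,np.ones(len(px))]@np.linalg.inv(K).T@Rm.T
    return p+d*((z-p[2])/d[:,2])[:,None]
def proj(C,P):
    K,Rm,p=C; q=(np.atleast_2d(P)-p)@Rm@K.T; return q[:,:2]/q[:,2:]
def tri(Cs,pxs):
    A=np.zeros((3,3));b=np.zeros(3)
    for (K,Rm,p),px in zip(Cs,pxs):
        d=Rm@np.linalg.inv(K)@np.r_[px,1];d/=np.linalg.norm(d);M=np.eye(3)-np.outer(d,d);A+=M;b+=M@p
    return np.linalg.solve(A,b)
def blobs(im,lo,hi,minA=40):
    m=cv2.inRange(cv2.cvtColor(im,cv2.COLOR_RGB2HSV),lo,hi)
    n,l,s,c=cv2.connectedComponentsWithStats(m)
    return [(s[i],c[i],l==i) for i in range(1,n) if s[i,4]>=minA]
ORANGE=((5,150,120),(18,255,255)); YEL=((22,120,120),(34,255,255))
E
python3 - <<'E'
from h import *
for n in("scene","side"):
    im=cv2.imread(f"pics/{n}0.png")[:,:,::-1].copy(); C=cam(n); print(n)
    for s,c,m in blobs(im,*ORANGE):
        v,u=np.nonzero(m); P=ray(C,np.c_[u,v],0.008)[:,:2]
        r=cv2.minAreaRect((P*1000).astype(np.float32)); print("or",c,s[4],"ctr",np.array(r[0]),np.array(r[1]),r[2])
    for s,c,m in blobs(im,*YEL,5): print("yel",c,s[4],ray(C,c,0.06)[0])
    crop=im[200:320,230:400] if n=="scene" else im[210:340,240:390]
    cv2.imwrite(f"pics/{n}_c.png",cv2.resize(crop[:,:,::-1],None,fx=4,fy=4,interpolation=cv2.INTER_CUBIC))
E
```

```text
scene
or [363.2    192.8286] 70 ctr [400.0686 406.2792] [91.3658 70.4989] 34.8629264831543
or [332.6304 227.3852] 257 ctr [481.6086 186.33  ] [44.5138 90.776 ] 82.19383239746094
or [300.1292 254.8217] 387 ctr [528.6193  36.3077] [ 60.0951 108.7726] 88.38091278076172
or [276.8582 290.0605] 529 ctr [584.9651 -96.9701] [101.0576  48.1907] 18.39303970336914
or [402.6425 474.3032] 221 ctr [1050.9946 -226.4597] [38.7767 21.7994] 46.690513610839844
yel [413.597  161.9506] 263 [0.4425 0.6005 0.06  ]
yel [322.125 254.   ] 32 [0.606 0.028 0.06 ]
side
or [343.6808 234.3692] 260 ctr [580.6732 -92.737 ] [89.6091 43.1975] 29.087881088256836
or [337.9337 265.4555] 483 ctr [534.4961  37.0727] [99.0113 58.656 ] 9.85537052154541
or [331.075  310.7653] 507 ctr [474.6057 189.6454] [40.4121 97.7858] 75.62326049804688
yel [315.     238.6364] 11 [0.6064 0.0247 0.06  ]
yel [229.4044 328.3603] 136 [0.6121 0.3804 0.06  ]
yel [234.0743 364.8286] 175 [0.5487 0.4504 0.06  ]
yel [234. 374.] 5 [0.5363 0.4674 0.06  ]
```

View pics/scene_c.png

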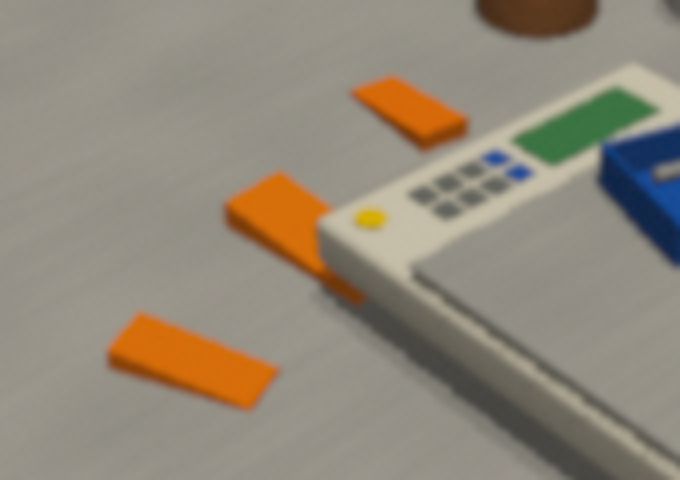

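The three look-alikes in the scene view are (333,228), (303,258) and (278,290). The middle one is the shim: it is the widest and thickest, and its thin end points at the sticker corner's foot. Now I'll work out the approach.

```bash
cat >> h.py <<'E'
def where():
    o=status.get_obs(); Rm=rot(o["tool_rot"]); print("t",o["t"],"tcp",o["eef_pos"],"F",o["contact_force"],"w",o["gripper_width"]); return o,Rm
def down(yaw): # tool x down, tool z along yaw
    z=np.array([np.cos(yaw),np.sin(yaw),0]);x=np.array([0,0,-1.]);return np.c_[x,np.cross(z,x),z]
def plan(goal,Rg):
    o,Rm=where(); d=Rm.T@(np.array(goal)-o["eef_pos"])*100; w=R.from_matrix(Rm.T@Rg).as_rotvec()
    print("tool shift cm",d,"turn",w)
E
python3 - <<'E'
from h import *
o,Rm=where(); print(Rm)
C=[cam("scene"),cam("side")]
# spray, driver, tape approx
for n,p in (("spray base",(135,378)),("driver",(83,315)),("tape",(365,200))): print(n,ray(C[0],p,0.0)[0])
print("sticker",tri(C,[(322.1,254),(315,238.6)]))
# scale corners in scene: px of top housing
for p in [(312,248),(388,218),(403,315),(481,263)]: print(p,ray(C[0],p,0.058)[0])
plan([0.42,-0.35,0.22],Rm); plan([0.45,0.03,0.22],down(0))
E
```

```text
t 0.1 tcp [ 0.1817 -0.6495  0.2097] F [0.6516 0.2257 0.1723] w 0.9976504890719201
[[-0.0006  0.2695 -0.963 ]
 [ 0.0015 -0.963  -0.2695]
 [-1.     -0.0016  0.0001]]
spray base [ 0.5883 -0.4474  0.    ]
driver [ 0.3427 -0.4572  0.    ]
tape [0.4324 0.3765 0.    ]
sticker [0.6063 0.0266 0.0612]
(312, 248) [0.5688 0.0291 0.058 ]
(388, 218) [0.6084 0.2695 0.058 ]
(403, 315) [0.8675 0.0046 0.058 ]
(481, 263) [0.8852 0.2703 0.058 ]
t 0.1 tcp [ 0.1817 -0.6495  0.2097] F [0.6516 0.2257 0.1723] w 0.9976504890719201
tool shift cm [ -0.9945 -22.424  -31.0172] turn [0. 0. 0.]
t 0.1 tcp [ 0.1817 -0.6495  0.2097] F [0.6516 0.2257 0.1723] w 0.9976504890719201
tool shift cm [ -0.9391 -58.2096 -44.1467] turn [-2.8687 -0.0023  0.0005]
```

apply_moves --travel '[[-0.4,-2,-2.85],[-0.4,-2,-2.85],[-0.4,-2,-2.85],[-0.4,-2,-2.85],[-0.4,-2,-2.85],[-0.4,-2,-2.85],[-0.4,-2,-2.85],[-0.4,-2,-2.85]]' --turn '[[0,0,0],[0,0,0],[0,0,0],[0,0,0],[0,0,0],[0,0,0],[0,0,0],[0,0,0]]' --grip '[1,1,1,1,1,1,1,1]' --newtons 60

```text
t: 0.77
eef_pos: [0.3546, -0.4311, 0.2365]
tool_rot: [-0.087, -0.698, -0.092, 0.705]
contact_force: [1.6, -0.6, 0.4]
gripper_width: -0.001
```

apply_moves --travel '[[0,-3.2,-2.0],[0,-3.2,-2.0],[0,-3.2,-1.8],[0,-3.2,-1.8],[0,-3.3,-1.7],[0,-3.3,-1.7],[0,-3.3,-1.7],[0,-3.3,-1.7]]' --turn '[[0,0,0],[0,0,0],[0,0,0],[0,0,0],[0,0,0],[0,0,0],[0,0,0],[0,0,0]]' --grip '[1,1,1,1,1,1,1,1]'

```text
t: 1.43
eef_pos: [0.4316, -0.1291, 0.2364]
tool_rot: [-0.088, -0.698, -0.092, 0.705]
contact_force: [0.8, 0.1, 0.2]
gripper_width: -0.001
```

Run:
```python
from h import *
plan([0.44,0.0,0.25],down(np.pi))
```

```text
t 1.4333 tcp [ 0.4316 -0.1291  0.2364] F [0.8055 0.0742 0.1763] w -0.0011027182883763087
tool shift cm [ -1.3165 -12.2817  -4.0687] turn [0.2562 0.0099 0.0056]
```

apply_moves --travel '[[-0.3,-3.2,-1.0],[-0.3,-3.2,-0.8],[-0.3,-3.2,-0.5],[-0.3,-3.2,0],[0,0,0],[0,0,0]]' --turn '[[0.08,0.003,0.002],[0.08,0.003,0.002],[0.08,0.003,0.002],[0.02,0,0],[0,0,0],[0,0,0]]' --grip '[1,1,1,1,1,1]'

```text
t: 1.93
eef_pos: [0.4356, 0.0176, 0.2486]
tool_rot: [0.001, -0.707, 0.0, 0.707]
contact_force: [0.0, -0.3, 0.2]
gripper_width: -0.002
```

Run:
```python
from h import *
C=cam("wrist"); im=eyes.read_camera("wrist"); cv2.imwrite("pics/w1.png",im[:,:,::-1]); o,Rm=where(); print(Rm)
for s,c,m in blobs(im,*ORANGE):
    v,u=np.nonzero(m); P=ray(C,np.c_[u,v],0.008)[:,:2]
    r=cv2.minAreaRect((P*1000).astype(np.float32)); print("or",c,s,"ctr",np.array(r[0]),np.array(r[1]),r[2])
for s,c,m in blobs(im,*YEL,5): print("yel",c,s[4],ray(C,c,0.06)[0])
```

```text
t 1.9833 tcp [0.4356 0.018  0.2486] F [-0.1368  0.8259  0.4067] w 0.0020668511409350993
[[-0.0007 -0.002  -1.    ]
 [ 0.0022 -1.      0.002 ]
 [-1.     -0.0022  0.0007]]
or [425.0344  33.0559] [ 393    0   69  100 2325] ctr [582.6605 -92.5164] [93.9193 39.8875] 24.997880935668945
or [292.5539  69.1417] [ 270   42   54  107 1567] ctr [535.9254  39.2723] [104.031   51.1671] 1.8700448274612427
or [307.449   74.3878] [302  68  11  14  49] ctr [557.9355  28.8621] [ 9.1439 12.3731] 73.86798095703125
or [162.0148 154.3275] [ 142  111   39   89 3099] ctr [474.5521 190.597 ] [40.2785 92.9421] 82.85509490966797
or [ 15.561  205.1114] [  0 163  29  78 754] ctr [418.3727 369.2536] [31.3256 94.2235] 74.01539611816406
yel [304.0819   7.4633] 354 [0.6043 0.0295 0.06  ]
```

View pics/w1.png

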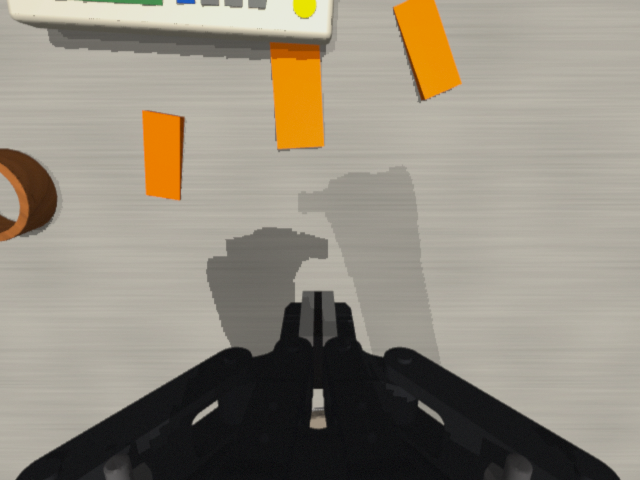

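Wrist view: the shim is at (298,97), with its thick end at row 148 and its thin end under the housing. The sticker is at (304,7), and the smaller look-alikes are at (162,155) and (425,50). I'll move forward for a fuller view.

apply_moves --travel '[[-0.8,0,-3.5],[-0.8,0,-3.5],[-0.8,0,-3],[0,0,0],[0,0,0]]' --turn '[[0,0,0],[0,0,0],[0,0,0],[0,0,0],[0,0,0]]' --grip '[1,1,1,1,1]'

```text
t: 2.4
eef_pos: [0.5352, 0.0103, 0.2689]
tool_rot: [0.002, -0.704, 0.003, 0.71]
contact_force: [0.0, 0.3, -0.4]
gripper_width: 0.003
```

Run:
```python
from h import *
C=cam("wrist"); im=eyes.read_camera("wrist"); cv2.imwrite("pics/w2.png",im[:,:,::-1]); o,Rm=where()
np.savez("w2.npz",K=C[0],R=C[1],p=C[2])
for s,c,m in blobs(im,*ORANGE,300):
    cnt=max(cv2.findContours(m.astype(np.uint8),0,2)[0],key=len)
    print("or",c,s,cv2.approxPolyDP(cnt,4,True)[:,0].tolist())
for s,c,m in blobs(im,*YEL,100): print("yel",c,s[4],ray(C,c,0.06)[0])
```

```text
t 2.45 tcp [0.5353 0.0099 0.269 ] F [ 0.7868 -0.2963  0.4968] w -0.004280402784856902
or [403.4216 152.03  ] [377  97  60  92 733] [[408, 97], [377, 111], [405, 188], [436, 175]]
or [292.468  198.3273] [ 269  149   48   82 1812] [[269, 149], [276, 229], [316, 227], [312, 152]]
or [173.3652 232.779 ] [ 156  197   37   74 2262] [[160, 197], [159, 265], [188, 270], [192, 202]]
or [ 32.0353 278.1923] [  0 240  57  73 962] [[0, 240], [0, 247], [16, 247], [34, 256], [50, 282], [47, 294], [34, 305], [0, 299], [0, 304], [25, 312], [46, 306], [56, 290], [49, 264], [27, 245]]
yel [297.4597 124.791 ] 335 [0.6065 0.0297 0.06  ]
```

View pics/w2.png

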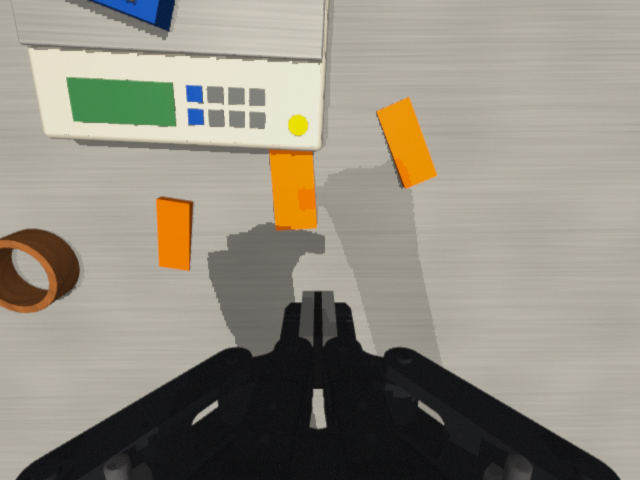

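Wider view: the sticker is at (297,125), the scale's front edge runs from (47,135) to (320,150), and the shim's thick-end corners are at (276,229) and (316,227).

Run:
```python
from h import *
d=np.load("w2.npz");C=(d["K"],d["R"],d["p"]); print(C[2])
im=cv2.imread("pics/w2.png")
g=im[:,:,0].astype(int)  # blue channel: white housing vs others
pts=[]
for u in list(range(60,255,5)):
    col=g[125:165,u]; k=np.argmax(-np.diff(col)); pts.append((u,125+k+.5))
P=ray(C,pts,0.058)
f=np.polyfit(P[:,1],P[:,0],1); r=np.median(abs(P[:,0]-np.polyval(f,P[:,1])));
keep=abs(P[:,0]-np.polyval(f,P[:,1]))<.004; f=np.polyfit(P[keep,1],P[keep,0],1)
print("scale yaw",-np.arctan(f[0]),"res",r)
yaw=-np.arctan(f[0]); st=np.array([.6060,.0287]); ex=np.array([np.cos(yaw),np.sin(yaw)]); ey=np.array([-ex[1],ex[0]])
foot=st+.005*ex+.005*ey; print("foot",foot)
# shim: side lines; z varies along shim; corners
e=ray(C,[(275.5,229.5),(317,227.5)],.019); print("thick corners",e)
# near housing occlusion, thickness approx from dist to end
for _ in range(1):
    zz=.019-.016*np.linalg.norm(ray(C,[(269,151),(312.5,152.5)],.010)-ray(C,[(275.5,229.5),(317,227.5)],.019),axis=1)/.12
    a=np.array([ray(C,p,z)[0] for p,z in zip([(269,151),(312.5,152.5)],zz)]);print(a)
v=a-e; print("dirs",np.arctan2(v[:,1],v[:,0]))
end=e.mean(0)[:2]; th=np.arctan2(v[:,1],v[:,0]).mean(); sx=np.array([np.cos(th),np.sin(th)])
print("end",end,"th",th,"thin",end+.12*sx,"foot rel end along/lat",(foot-end)@sx,(foot-end)@[-sx[1],sx[0]])
```

```text
[0.6189 0.0105 0.4319]
scale yaw -0.050811671741723956 res 0.0003350306871420239
foot [0.6112 0.0334]
thick corners [[0.4846 0.0615 0.019 ]
 [0.4867 0.0113 0.019 ]]
[[0.576  0.0661 0.0067]
 [0.574  0.0158 0.0072]]
dirs [0.0503 0.051 ]
end [0.4857 0.0364] th 0.05067225645141449 thin [0.6055 0.0425] foot rel end along/lat 0.1252778236160132 -0.009316323414555194
```

Run:
```python
from h import *
plan([0.452,0.039,0.15],down(np.pi-.06))
```

```text
t 2.45 tcp [0.5353 0.0099 0.269 ] F [ 0.7868 -0.2963  0.4968] w -0.004280402784856902
tool shift cm [11.963  -2.8696  8.2442] turn [ 0.0518  0.0088 -0.0028]
```

apply_moves --travel '[[1.5,-0.8,3.0],[3,-0.8,2.7],[3,-0.8,2.6],[3,-0.5,0],[1.5,0,0],[0,0,0],[0,0,0]]' --turn '[[0.025,0.004,0],[0.027,0.005,0],[0,0,0],[0,0,0],[0,0,0],[0,0,0],[0,0,0]]' --grip '[0.75,0.75,0.75,0.75,0.75,0.75,0.75]'

```text
t: 3.03
eef_pos: [0.4439, 0.0351, 0.1444]
tool_rot: [-0.023, 0.707, -0.028, -0.707]
contact_force: [-0.3, -0.1, -0.6]
gripper_width: 0.246
```

Run:
```python
from h import *
plan([0.455,0.039,0.028],down(np.pi-.06))
```

```text
t 3.0333 tcp [0.4439 0.0351 0.1444] F [-0.3125 -0.0876 -0.6347] w 0.24608060605978346
tool shift cm [11.6365 -0.5511 -1.0781] turn [-0.0109 -0.0003 -0.0069]
```

apply_moves --travel '[[3,-0.2,-0.3],[3,-0.2,-0.3],[3,-0.1,0],[2,0,0],[0.8,0,0],[0,0,0],[0,0,0]]' --turn '[[-0.01,0,-0.005],[0,0,0],[0,0,0],[0,0,0],[0,0,0],[0,0,0],[0,0,0]]' --grip '[0.75,0.75,0.75,0.75,0.75,0.75,0.75]'

```text
t: 3.62
eef_pos: [0.4598, 0.036, 0.0312]
tool_rot: [-0.023, 0.713, -0.025, -0.7]
contact_force: [-0.5, -0.6, 0.9]
gripper_width: 0.253
```

Run:
```python
from h import *
C=cam("wrist"); im=eyes.read_camera("wrist"); cv2.imwrite("pics/w3.png",im[:,:,::-1])
plan([0.47,0.038,0.024],down(np.pi-.06))
```

```text
t 3.6667 tcp [0.4601 0.036  0.0316] F [-0.7038 -0.2251  0.3605] w 0.24723830954680737
tool shift cm [ 0.7761 -0.2647 -0.9554] turn [-0.008  -0.0184 -0.0018]
```

View pics/w3.png

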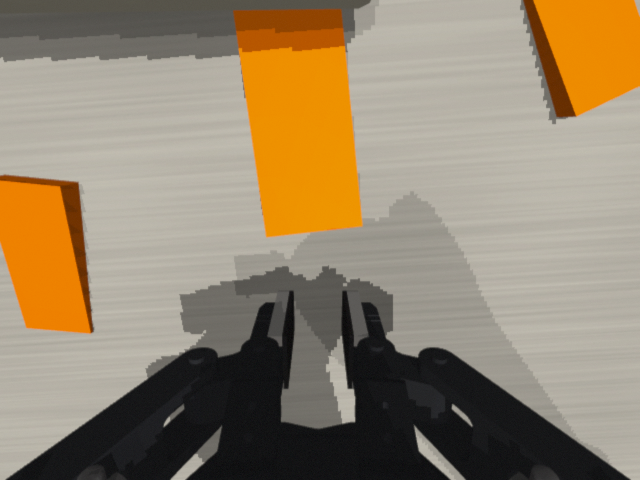

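The fingers straddle column 319, just behind the shim's thick end at (314,232), so they are lined up. I'll lower the last bit, then push.

apply_moves --travel '[[0.7,-0.2,0],[0.3,0,0],[0,0,-0.6],[0,0,-0.6],[0,0,-0.5],[0,0,-0.5],[0,0,-0.5],[0,0,-0.5]]' --turn '[[-0.008,-0.018,0],[0,0,0],[0,0,0],[0,0,0],[0,0,0],[0,0,0],[0,0,0],[0,0,0]]' --grip '[0.75,0.75,0.75,0.75,0.75,0.75,0.75,0.75]'

```text
t: 4.33
eef_pos: [0.4995, 0.036, 0.026]
tool_rot: [-0.021, 0.71, -0.022, -0.704]
contact_force: [-0.7, 0.5, -0.7]
gripper_width: 0.253
```

Run:
```python
from h import *
plan([0.52,0.038,0.024],down(np.pi-.06))
```

```text
t 4.3333 tcp [0.4995 0.036  0.026 ] F [-0.6909  0.4532 -0.6935] w 0.2529312645668382
tool shift cm [ 0.2116 -0.3221 -2.0284] turn [-0.0004 -0.0078 -0.0009]
```

```bash
cat > shim.py <<'E'
from h import *
def shim(tag):
    C=cam("wrist"); im=eyes.read_camera("wrist"); cv2.imwrite(f"pics/{tag}.png",im[:,:,::-1]); o,_=where()
    foot=np.array([.6112,.0334])
    bl=[b for b in blobs(im,(5,150,60),(18,255,255),1500) if abs(b[1][0]-310)<80]
    s,c,m=max(bl,key=lambda b:b[0][4]); v0=s[1]; v1=s[1]+s[3]
    L=[];Rr=[]
    for v in range(v0+6,v1-14):
        u=np.nonzero(m[v])[0]; L.append((u[0]-.5,v)); Rr.append((u[-1]+.5,v))
    def side(pts):
        z=np.full(len(pts),.015)
        for _ in range(4):
            P=np.array([ray(C,p,q)[0] for p,q in zip(pts,z)]); x=P[:,0]; xe=ray(C,(c[0],v1-.5),.019)[0][0]; z=.019-.016*(x-xe)/.12
        return np.polyfit(P[:,0],P[:,1],1),xe
    (fl,xe),(fr,_)=side(L),side(Rr); f=(fl+fr)/2
    th=np.arctan(f[0]); 
    print("blob",c,s,"end",xe,np.polyval(f,xe),"th L/R",fl[0],fr[0],"width",np.polyval(fl-fr,xe),"| foot ahead of end",(foot[0]-xe)/np.cos(th),"foot lat",foot[1]-np.polyval(f,foot[0]))
if __name__=="__main__":
    import sys; shim(sys.argv[1])
E
python3 shim.py w4
```

```text
t 4.3833 tcp [0.5009 0.036  0.0261] F [ 1.2247 -0.6647  0.3174] w 0.2536116417768066
blob [303.3037 214.29  ] [  245   114   121   194 14915] end 0.48445649823862635 0.03662076299817063 th L/R 0.05013029660522681 0.05195499512153113 width 0.050263696887263225 | foot ahead of end 0.12690850006031412 foot lat -0.009690086674060974
```

View pics/w4.png

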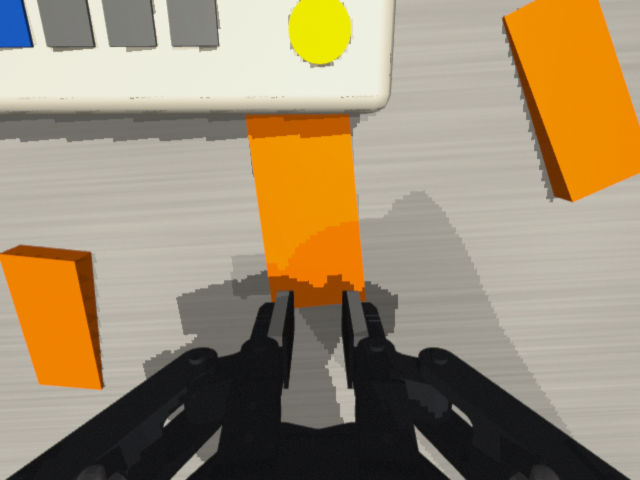

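Run:
```python
from h import *
c=eyes.calibration("wrist");K,T=c["intrinsics"],c["T_tool_cam"];Ti=np.linalg.inv(T)
for x in (0,.005,.01,.015,.019):
  for z in (-.011,0,.011):
    q=K@(Ti@np.array([x,.012,z,1]))[:3]; print(x,z,q[:2]/q[2])
```

```text
0 -0.011 [342.789  266.8249]
0 0 [342.3071 286.8987]
0 0.011 [341.8436 306.2081]
0.005 -0.011 [342.1352 262.8917]
0.005 0 [341.678  282.5292]
0.005 0.011 [341.2377 301.4376]
0.01 -0.011 [341.5145 259.1573]
0.01 0 [341.08   278.3766]
0.01 0.011 [340.6613 296.8996]
0.015 -0.011 [340.9243 255.6071]
0.015 0 [340.511 274.425]
0.015 0.011 [340.1123 292.5774]
0.019 -0.011 [340.4728 252.8905]
0.019 0 [340.0753 271.3988]
0.019 0.011 [339.6915 289.2648]
```

Run:
```python
from h import *
print(bot.tcp_to_tips); o,Rm=where(); print(Rm)
C=cam("side"); im=eyes.read_camera("side")
for x in (-.006,0,.01,.019):
    print(x,[proj(C,o["eef_pos"]+Rm@[x,y,0])[0] for y in(-.02,0,.02)])
print("shim end top corners",proj(C,[[.484,.0615,.019],[.484,.0615,0],[.4867,.0113,.019]]))
cv2.imwrite("pics/s5.png",cv2.resize(im[200:300,300:420,::-1],None,fx=6,fy=6,interpolation=cv2.INTER_CUBIC))
```

```text
0.019
t 4.3833 tcp [0.5009 0.036  0.0261] F [ 1.2247 -0.6647  0.3174] w 0.2536116417768066
[[ 0.0091 -0.0607 -0.9981]
 [-0.0011 -0.9982  0.0607]
 [-1.      0.0005 -0.0092]]
-0.006 [array([345.6626, 266.2098]), array([349.4951, 261.9105]), array([353.2377, 257.712 ])]
0 [array([345.5337, 268.0426]), array([349.3562, 263.7345]), array([353.0893, 259.5272])]
0.01 [array([345.3207, 271.0727]), array([349.1266, 266.7504]), array([352.844 , 262.5287])]
0.019 [array([345.1307, 273.7739]), array([348.9219, 269.4391]), array([352.6253, 265.2048])]
shim end top corners [[350.9962 273.7576]
 [350.5978 279.4918]
 [358.2834 262.2099]]
```

View pics/s5.png

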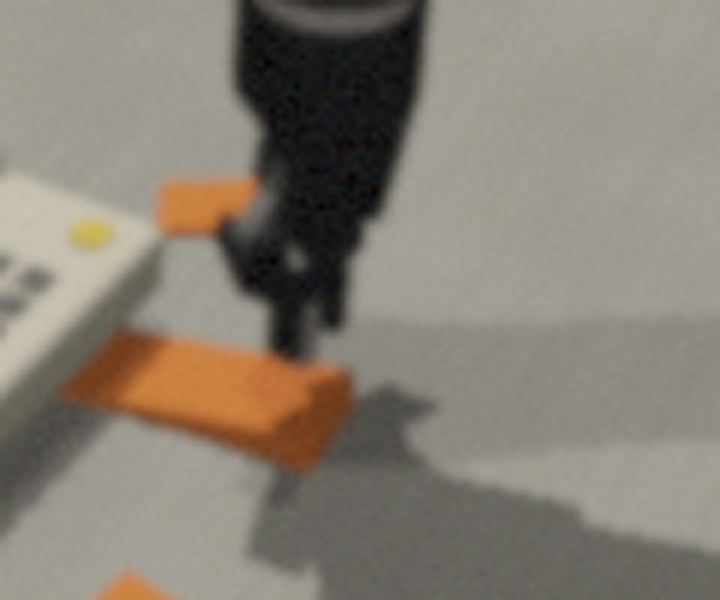

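Run:
```python
from h import *
W,S=cam("wrist"),cam("side"); o,Rm=where()
for w,s in (((290,292),(348.3,259.2)),((346,292),(355,254.2))):
    P=tri([W,S],[w,s]); print(P,"tool",Rm.T@(P-o["eef_pos"]),proj(W,P),proj(S,P))
# shim end corner check from both views
P=tri([W,S],[(273,306),(300+270/6,200+435/6)]);print(P)
P=tri([W,S],[(365,303),(300+352/6,200+372/6)]);print(P,proj(W,P),proj(S,P))
w=cv2.imread("pics/w4.png"); cv2.imwrite("pics/w4c.png",cv2.resize(w[230:400,220:420],None,fx=4,fy=4,interpolation=cv2.INTER_CUBIC))
```

```text
t 4.4333 tcp [0.5001 0.0361 0.026 ] F [ 0.0043 -0.3386 -0.3618] w 0.25168678002503053
[0.5042 0.0463 0.0452] tool [-0.0192 -0.0104 -0.0036] [[295.5173 298.8951]] [[346.8022 259.7323]]
[0.4997 0.0195 0.0428] tool [-0.0167  0.0165 -0.0007] [[354.6031 301.9445]] [[352.8765 255.2048]]
[0.494  0.0636 0.023 ]
[0.4859 0.0119 0.0201] [[365.6058 303.6545]] [[358.5092 262.0871]]
```

View pics/w4c.png

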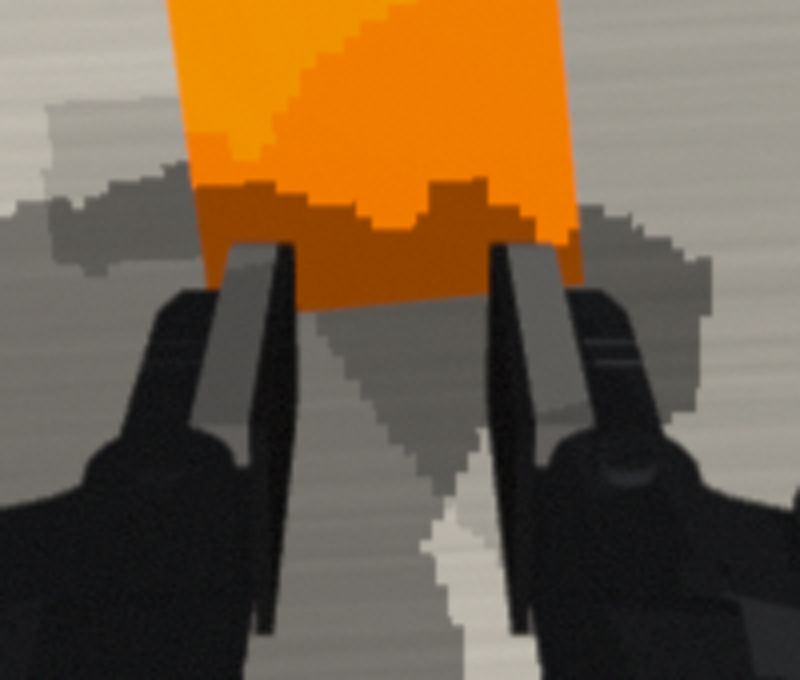

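The fingertips hang over the shim instead of behind it, so they are higher than TCP + 19 mm would give. I'll back off and feel for the bench gently.

apply_moves --travel '[[0,0,2],[0,0,2],[0,0,1],[0,0,0],[0.3,0,0],[0.3,0,0],[0,0,0]]' --turn '[[0,0,0],[0,-0.009,0],[0,0,0],[0,0,0],[0,0,0],[0,0,0],[0,0,0]]' --grip '[0.75,0.75,0.75,0.75,0.75,0.75,0.75]'

```text
t: 5.02
eef_pos: [0.4505, 0.0393, 0.0193]
tool_rot: [-0.022, 0.707, -0.022, -0.706]
contact_force: [0.6, -0.5, 0.1]
gripper_width: 0.252
```

apply_moves --travel '[[0.3,0,0],[0.3,0,0],[0,0,0]]' --turn '[[0,0,0],[0,0,0],[0,0,0]]' --grip '[0.75,0.75,0.75]'

```text
t: 5.27
eef_pos: [0.4525, 0.0394, 0.0125]
tool_rot: [-0.022, 0.708, -0.022, -0.706]
contact_force: [-0.2, -0.3, -0.0]
gripper_width: 0.249
```

apply_moves --travel '[[0.3,0,0],[0.3,0,0],[0,0,0]]' --turn '[[0,0,0],[0,0,0],[0,0,0]]' --grip '[0.75,0.75,0.75]'

```text
t: 5.52
eef_pos: [0.4531, 0.0394, 0.0056]
tool_rot: [-0.022, 0.708, -0.022, -0.706]
contact_force: [-0.6, -0.3, 0.4]
gripper_width: 0.25
```

Run:
```python
from h import *
o,Rm=where()
im=eyes.read_camera("side"); C=cam("side")
a=cv2.resize(im[200:300,300:420,::-1],(400,333),interpolation=cv2.INTER_CUBIC)
w=eyes.read_camera("wrist")[:,:,::-1]; b=cv2.resize(w[200:400,200:440],(400,333))
cv2.imwrite("pics/s6.png",np.hstack([a,b]))
```

```text
t 5.5167 tcp [0.4531 0.0394 0.0056] F [-0.6047 -0.3466  0.391 ] w 0.2498721013828321
```

View pics/s6.png

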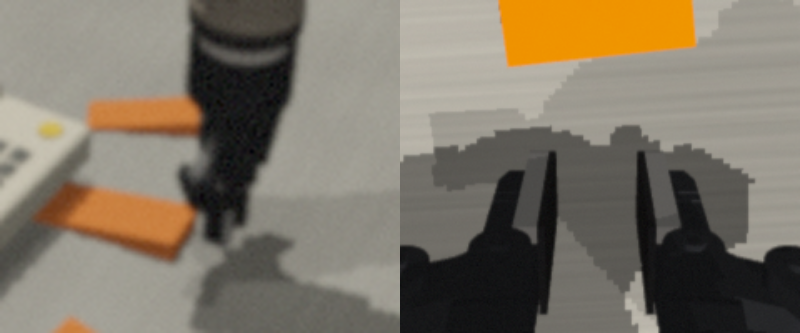

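apply_moves --travel '[[0.3,0,0],[0.3,0,0],[0,0,0]]' --turn '[[0,0,0],[0,0,0],[0,0,0]]' --grip '[0.75,0.75,0.75]'

```text
t: 5.87
eef_pos: [0.4535, 0.0395, -0.0003]
tool_rot: [-0.022, 0.708, -0.022, -0.705]
contact_force: [0.2, -0.5, -0.3]
gripper_width: 0.253
```

apply_moves --travel '[[0.3,0,0],[0.3,0,0],[0,0,0]]' --turn '[[0,0,0],[0,0,0],[0,0,0]]' --grip '[0.75,0.75,0.75]'

```text
t: 6.12
eef_pos: [0.4535, 0.0395, -0.0069]
tool_rot: [-0.022, 0.708, -0.022, -0.705]
contact_force: [-0.5, -0.4, 0.2]
gripper_width: 0.25
```

Run:
```python
from h import *
o,Rm=where(); print(status.get_obs()["q"])
S,W=cam("side"),cam("wrist")
for h in (0,.01,.02,.03): 
    P=np.array([[o["eef_pos"][0],o["eef_pos"][1]+d,h] for d in (.012,-.012)]); print(h,"side",proj(S,P).ravel(),"wrist",proj(W,P).ravel())
im=eyes.read_camera("side")
a=cv2.resize(im[230:300,320:400,::-1],None,fx=7,fy=7,interpolation=cv2.INTER_CUBIC); cv2.imwrite("pics/s7.png",a)
```

```text
t 6.1167 tcp [ 0.4535  0.0395 -0.0069] F [-0.5424 -0.4335  0.2205] w 0.2502010758601798
[ 0.0594  0.4966 -0.3391  2.2071  0.3493  0.4826 -2.1857]
0 side [363.2966 281.0683 367.0969 275.5433] wrist [293.9454 294.6331 343.2078 291.8798]
0.01 side [363.5701 278.0624 367.3853 272.5541] wrist [292.57   304.8111 344.6578 301.9304]
0.02 side [363.8464 275.026  367.6766 269.535 ] wrist [291.0275 316.2256 346.2845 313.206 ]
0.03 side [364.1255 271.9587 367.9708 266.4856] wrist [289.2855 329.1165 348.1223 325.9449]
```

View pics/s7.png

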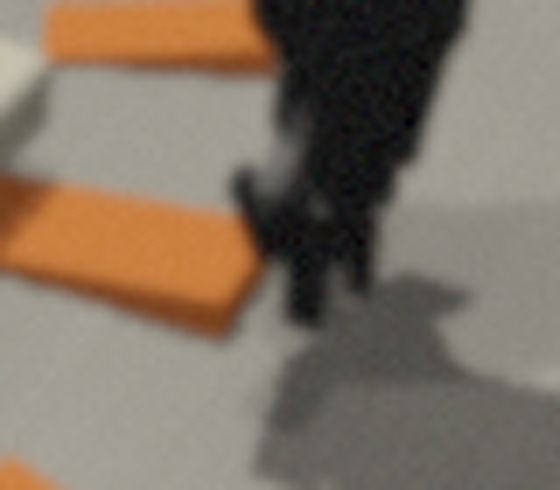

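apply_moves --travel '[[0.3,0,0],[0.3,0,0],[0,0,0]]' --turn '[[0,0,0],[0,0,0],[0,0,0]]' --grip '[0.75,0.75,0.75]'

```text
t: 6.42
eef_pos: [0.4538, 0.0396, -0.0132]
tool_rot: [-0.022, 0.708, -0.022, -0.705]
contact_force: [0.7, 0.2, -0.7]
gripper_width: 0.251
```

apply_moves --travel '[[0,0,-0.6],[0,0,-0.6],[0,0,-0.5],[0,0,-0.4],[0,0,-0.4],[0,0,-0.4],[0,0,0]]' --turn '[[0,0,0],[0,0,0],[0,0,0],[0,0,0],[0,0,0],[0,0,0],[0,0,0]]' --grip '[0.75,0.75,0.75,0.75,0.75,0.75,0.75]'

```text
t: 7.0
eef_pos: [0.4861, 0.0375, -0.0132]
tool_rot: [-0.022, 0.708, -0.022, -0.705]
contact_force: [0.2, -0.4, -0.2]
gripper_width: 0.252
```

```bash
python3 shim.py w8
```

```text
t 7.05 tcp [ 0.4857  0.0375 -0.0132] F [ 0.8596  0.9975 -0.4603] w 0.25051403168676584
blob [311.3314 178.0936] [  234    65   149   235 30185] end 0.4965244043544604 0.03584609120770076 th L/R 0.01533262114694405 0.015649208475950038 width 0.05020770907917138 | foot ahead of end 0.11468935408218522 foot lat -0.004222521090797765
```

apply_moves --travel '[[0,0,-0.4],[0,0,-0.4],[0,0,-0.4],[0,0,-0.4],[0,0,-0.4],[0,0,0]]' --turn '[[0,0,0],[0,0,0],[0,0,0],[0,0,0],[0,0,0],[0,0,0]]' --grip '[0.75,0.75,0.75,0.75,0.75,0.75]'

```text
t: 7.55
eef_pos: [0.5066, 0.0362, -0.0133]
tool_rot: [-0.022, 0.708, -0.022, -0.706]
contact_force: [0.0, 0.5, -0.0]
gripper_width: 0.251
```

```bash
python3 shim.py w9
```

```text
t 7.6 tcp [ 0.5062  0.0362 -0.0133] F [0.7827 0.1043 0.316 ] w 0.2516986791106554
blob [319.6028 218.2374] [  252   140   133   160 20201] end 0.5168653771015272 0.034672490825707836 th L/R -0.04713970313624239 -0.04397420926441232 width 0.05033636278060785 | foot ahead of end 0.09443246490695831 foot lat 0.0030251074578522864
```

apply_moves --travel '[[0,0,-0.3],[0,-0.05,-0.3],[0,-0.05,-0.3],[0,-0.05,-0.2],[0,-0.05,0]]' --turn '[[-0.03,0,0],[-0.01,0,0],[0,0,0],[0,0,0],[0,0,0]]' --grip '[0.75,0.75,0.75,0.75,0.75]'

```text
t: 8.02
eef_pos: [0.5171, 0.0373, -0.0135]
tool_rot: [-0.008, 0.707, -0.008, -0.707]
contact_force: [-0.5, -0.2, -0.8]
gripper_width: 0.253
```

```bash
python3 shim.py w10
python3 - <<'E'
from h import *
im=cv2.imread("pics/w10.png")[:,:,::-1].copy(); C=cam("wrist")
for s,c,m in blobs(im,*YEL,100): print("yel",c,s,ray(C,c,0.06)[0])
E
```

```text
t 8.0667 tcp [ 0.517   0.0375 -0.0135] F [0.1321 0.2747 0.275 ] w 0.24980733661402646
blob [322.4422 239.3718] [  259   179   130   122 14945] end 0.5271304204050157 0.035882382732455184 th L/R -0.03809863306535347 -0.03531257965555455 width 0.05033966246556651 | foot ahead of end 0.08412619406916672 foot lat 0.0006034421630471618
yel [345.4431  75.4585] [ 302   28   88   96 6631] [0.6075 0.0295 0.06  ]
```

apply_moves --travel '[[0,0,-0.25],[0,0,-0.25],[0,0,-0.2],[0,0,0]]' --turn '[[0,0,0],[0,0,0],[0,0,0],[0,0,0]]' --grip '[0.75,0.75,0.75,0.75]'

```text
t: 8.4
eef_pos: [0.5241, 0.0375, -0.0136]
tool_rot: [-0.008, 0.707, -0.008, -0.707]
contact_force: [0.4, -0.4, -0.4]
gripper_width: 0.248
```

```bash
cat > chk.py <<'E'
import sys; from shim import *
shim(sys.argv[1]); im=cv2.imread(f"pics/{sys.argv[1]}.png")[:,:,::-1].copy(); C=cam("wrist")
for s,c,m in blobs(im,*YEL,100): print("yel",c,s[4],ray(C,c,0.06)[0])
E
python3 chk.py w11
```

```text
t 8.45 tcp [ 0.524   0.0375 -0.0136] F [ 0.2533 -0.1828 -0.6231] w 0.24893171876948902
blob [322.0508 252.5665] [  259   205   128    96 11661] end 0.5341983457479128 0.03580226681430995 th L/R -0.022942496646923407 -0.020006765995417057 width 0.05028918778258463 | foot ahead of end 0.07701940723894905 foot lat -0.0007486846781261589
yel [346.3214 108.6311] 6126 [0.6074 0.0293 0.06  ]
```

apply_moves --travel '[[0,0,-0.15],[0,0,-0.1]]' --turn '[[0,0,0],[0,0,0]]' --grip '[0.75,0.75]'

```text
t: 8.62
eef_pos: [0.5263, 0.0375, -0.0136]
tool_rot: [0.008, -0.707, 0.008, 0.707]
contact_force: [-2.0, 0.9, 0.6]
gripper_width: 0.248
```

apply_moves --travel '[[0,0,-0.1]]' --turn '[[0,0,0]]' --grip '[0.75]'

```text
t: 8.7
eef_pos: [0.5267, 0.0374, -0.0138]
tool_rot: [0.008, -0.707, 0.008, 0.708]
contact_force: [-3.6, -0.8, 2.7]
gripper_width: 0.249
```

```bash
python3 chk.py w12
```

```text
t 8.75 tcp [ 0.5268  0.0374 -0.0137] F [-3.0712  0.4217  2.1816] w 0.25470280714620563
blob [321.8067 257.7518] [  259   215   128    86 10445] end 0.5369645038422357 0.035720837175320604 th L/R -0.020602622757454746 -0.0204167557917083 width 0.05022116108505168 | foot ahead of end 0.07425110799868799 foot lat -0.0007982902159804697
yel [346.1406 120.8981] 5975 [0.6075 0.0293 0.06  ]
```

apply_moves --travel '[[0,0,-0.1]]' --turn '[[0,0,0]]' --grip '[0.75]'

```text
t: 8.83
eef_pos: [0.5269, 0.0374, -0.0139]
tool_rot: [0.007, -0.706, 0.008, 0.708]
contact_force: [-4.5, -0.3, 3.6]
gripper_width: 0.251
```

apply_moves --travel '[[0,0,-0.1]]' --turn '[[0,0,0]]' --grip '[0.75]'

```text
t: 8.92
eef_pos: [0.527, 0.0373, -0.014]
tool_rot: [0.007, -0.705, 0.008, 0.709]
contact_force: [-4.8, -0.3, 5.1]
gripper_width: 0.25
```

Resistance climbed to about 5 N with the scale unmoved, so the shim is snug. Next I'll back off, go up and close the gripper.

apply_moves --travel '[[0,0,1],[0,0,2],[-3,0,0],[-3.5,0,0],[-3.5,0,0],[-3.5,0,0],[-2,0,0],[0,0,0]]' --turn '[[0,0,0],[0,0,0],[0,0,0],[0,0,0],[0,0,0],[0,0,0],[0,0,0],[0,0,0]]' --grip '[0.75,0.75,0.75,0.75,1,1,1,1]'

```text
t: 9.58
eef_pos: [0.4955, 0.0387, 0.1462]
tool_rot: [-0.007, 0.707, -0.007, -0.707]
contact_force: [-0.1, 0.3, 0.0]
gripper_width: 0.004
```

```bash
python3 chk.py w13; python3 -c "
from h import *
plan([.607,.0293,.13],down(np.pi))"
```

```text
t 9.6333 tcp [0.4949 0.0385 0.1447] F [0.535  0.5693 0.39  ] w 0.0008328881129787928
t 9.6333 tcp [0.4949 0.0385 0.1447] F [0.535  0.5693 0.39  ] w 0.0008328881129787928
tool shift cm [  1.4675   0.6846 -11.2299] turn [-0.0207  0.0006 -0.0003]Traceback (most recent call last):
  File "chk.py", line 2, in <module>
    shim(sys.argv[1]); im=cv2.imread(f"pics/{sys.argv[1]}.png")[:,:,::-1].copy(); C=cam("wrist")
    ~~~~^^^^^^^^^^^^^
  File "shim.py", line 6, in shim
    s,c,m=max(bl,key=lambda b:b[0][4]); v0=s[1]; v1=s[1]+s[3]
          ~~~^^^^^^^^^^^^^^^^^^^^^^^^^
ValueError: max() iterable argument is empty
```

apply_moves --travel '[[0,0.2,-3.3],[0,0.2,-3.3],[0,0.2,-3],[0,0.1,-1.6],[0.5,0,0],[0,0,0],[0,0,0]]' --turn '[[0,0,0],[0,0,0],[0,0,0],[0,0,0],[0,0,0],[0,0,0],[0,0,0]]' --grip '[1,1,1,1,1,1,1]'

```text
t: 10.22
eef_pos: [0.6043, 0.027, 0.1293]
tool_rot: [0.005, -0.704, 0.009, 0.71]
contact_force: [-1.4, 0.2, 0.8]
gripper_width: 0.002
```

```bash
python3 -c "
from h import *
plan([.607,.0293,.06],down(np.pi))
im=eyes.read_camera('side'); C=cam('side')
for s,c,m in blobs(im,*YEL,5): print('yel',c,s[4],ray(C,c,.06)[0])
for s,c,m in blobs(im,*ORANGE): print('or',c,s[4])
print(proj(C,[[.607,.0293,.06]]))
im=eyes.read_camera('scene'); C=cam('scene')
for s,c,m in blobs(im,*YEL,5): print('yel',c,s[4],ray(C,c,.06)[0])
for s,c,m in blobs(im,*ORANGE): print('or',c,s[4])
"
```

```text
t 10.2167 tcp [0.6043 0.027  0.1293] F [-1.4482  0.1837  0.8206] w 0.001536737115756632
tool shift cm [ 6.9304 -0.2656 -0.3191] turn [-0.02    0.0083 -0.0048]
yel [314.8571 238.5   ] 14 [0.607  0.0244 0.06  ]
yel [231.4453 350.2391] 548 [0.5742 0.4244 0.06  ]
or [343.3684 234.5301] 266
or [328.2072 261.3514] 222
or [331.0177 310.7308] 509
[[313.956 239.499]]
yel [413.2345 161.9655] 290 [0.4418 0.5995 0.06  ]
yel [322.125 254.   ] 32 [0.606 0.028 0.06 ]
or [364.0842 192.8421] 95
or [333.5643 227.9212] 241
or [304.0625 259.0312] 64
or [276.8939 290.0701] 528
or [402.6425 474.3032] 221
```

apply_moves --travel '[[1,-0.2,-0.3],[1,0,0],[1,0,0],[0.5,0,0],[0,0,0],[0,0,0]]' --turn '[[-0.02,0.008,-0.004],[0,0,0],[0,0,0],[0,0,0],[0,0,0],[0,0,0]]' --grip '[1,1,1,1,1,1]'

```text
t: 10.82
eef_pos: [0.6027, 0.0292, 0.0927]
tool_rot: [-0.001, -0.706, 0.0, 0.708]
contact_force: [0.6, 0.2, 1.2]
gripper_width: 0.001
```

```bash
python3 -c "
from h import *
plan([.607,.0293,.06],down(np.pi))"
```

```text
t 10.8167 tcp [0.6027 0.0292 0.0927] F [0.6085 0.1738 1.2095] w 0.0011991989157425595
tool shift cm [ 3.2678 -0.015  -0.436 ] turn [ 0.0015  0.0024 -0.0024]
```

apply_moves --travel '[[0.4,0,-0.4],[0.4,0,0],[0.4,0,0],[0.4,0,0],[0,0,0]]' --turn '[[0,0,0],[0,0,0],[0,0,0],[0,0,0],[0,0,0]]' --grip '[1,1,1,1,1]'

```text
t: 11.23
eef_pos: [0.608, 0.0292, 0.0762]
tool_rot: [-0.001, -0.707, 0.001, 0.707]
contact_force: [0.0, 0.1, 0.7]
gripper_width: -0.002
```

```bash
python3 -c "
from h import *
plan([.607,.0293,.06],down(np.pi))"
```

```text
t 11.2333 tcp [0.608  0.0292 0.0762] F [0.0184 0.143  0.681 ] w -0.0017868803011856012
tool shift cm [ 1.6213 -0.0149  0.1039] turn [ 0.0009  0.0004 -0.0024]
```

apply_moves --travel '[[0.4,0,0.1],[0.4,0,0],[0.4,0,0],[0.4,0,0],[0.3,0,0],[0,0,0]]' --turn '[[0,0,0],[0,0,0],[0,0,0],[0,0,0],[0,0,0],[0,0,0]]' --grip '[1,1,1,1,1,1]'

```text
t: 11.73
eef_pos: [0.6068, 0.0291, 0.055]
tool_rot: [-0.001, -0.707, 0.001, 0.707]
contact_force: [0.2, 0.7, 0.6]
gripper_width: -0.004
```

Run:
```python
from h import *
where(); C=cam("wrist"); im=eyes.read_camera("wrist")
for s,c,m in blobs(im,*YEL,50): print('yel',c,s,ray(C,c,.06)[0])
a=cv2.resize(im[180:360,200:440,::-1],(480,360)); s=eyes.read_camera("side")
b=cv2.resize(s[210:270,290:350,::-1],(360,360),interpolation=cv2.INTER_CUBIC)[:,:320]
cv2.imwrite("pics/p1.png",np.hstack([a,b]))
```

```text
t 11.7333 tcp [0.6068 0.0291 0.055 ] F [0.1622 0.7274 0.5987] w -0.0036633439428973855
yel [318.4066 284.6038] [298 274  41  27 578] [0.6106 0.0292 0.06  ]
```

View pics/p1.png

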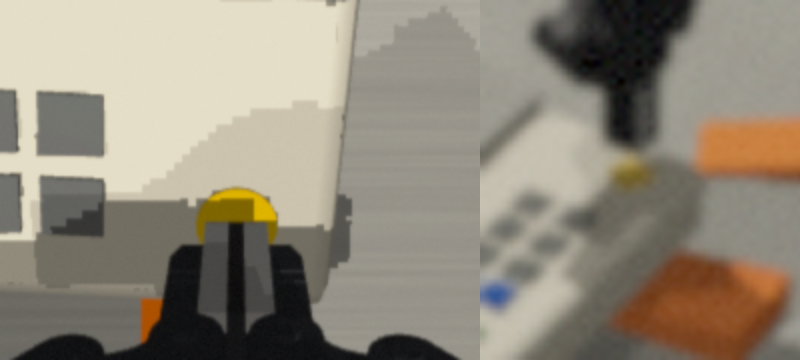

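The fingertips are centred over the sticker, about 1 cm above it. I'll press down slowly.

apply_moves --travel '[[0.35,0,0],[0.3,0,0],[0.3,0,0]]' --turn '[[0,0,0],[0,0,0],[0,0,0]]' --grip '[1,1,1]'

```text
t: 12.08
eef_pos: [0.6082, 0.0293, 0.0466]
tool_rot: [0.001, 0.708, -0.0, -0.706]
contact_force: [-0.4, -0.1, -0.5]
gripper_width: -0.001
```

apply_moves --travel '[[0.2,0,0],[0.2,0,0]]' --turn '[[0,0,0],[0,0,0]]' --grip '[1,1]'

```text
t: 12.25
eef_pos: [0.6081, 0.0293, 0.0419]
tool_rot: [0.001, 0.708, -0.001, -0.706]
contact_force: [0.0, 0.3, 0.2]
gripper_width: 0.001
```

apply_moves --travel '[[0.15,0,0.05],[0.15,0,0.05]]' --turn '[[0,0,0],[0,0,0]]' --grip '[1,1]'

```text
t: 12.42
eef_pos: [0.6074, 0.0292, 0.039]
tool_rot: [0.001, 0.708, -0.001, -0.706]
contact_force: [-5.4, 0.0, 18.7]
gripper_width: -0.002
```

apply_moves --travel '[[0.15,0,0],[0.15,0,0]]' --turn '[[0,0,0],[0,0,0]]' --grip '[1,1]'

```text
t: 12.58
eef_pos: [0.6074, 0.0292, 0.0391]
tool_rot: [0.001, 0.708, -0.001, -0.706]
contact_force: [-5.7, -0.9, 15.6]
gripper_width: -0.003
```

apply_moves --travel '[[0.13,0,0.02],[0.13,0,0.02],[0.13,0,0.02],[0.13,0,0.02],[0.13,0,0.02],[0.13,0,0.02]]' --turn '[[0,0,0],[0,0,0],[0,0,0],[0,0,0],[0,0,0],[0,0,0]]' --grip '[1,1,1,1,1,1]'

```text
t: 13.08
eef_pos: [0.6075, 0.0292, 0.0392]
tool_rot: [0.002, 0.709, -0.003, -0.705]
contact_force: [-3.6, -0.2, 12.1]
gripper_width: 0.002
```

apply_moves --travel '[[0.13,0,0.02],[0.13,0,0.02],[0.13,0,0.02],[0.13,0,0.02],[0.13,0,0.02],[0.13,0,0.02]]' --turn '[[0,0,0],[0,0,0],[0,0,0],[0,0,0],[0,0,0],[0,0,0]]' --grip '[1,1,1,1,1,1]'

```text
t: 13.58
eef_pos: [0.6075, 0.0291, 0.0392]
tool_rot: [0.003, 0.711, -0.004, -0.704]
contact_force: [-4.0, 0.1, 10.8]
gripper_width: 0.002
```

apply_moves --travel '[[-0.5,0,0],[-2,0,0],[-3.5,0,0],[-3.5,0,0],[-3,0,0],[-3,0,0],[0,0,0],[0,0,0]]' --turn '[[0,0,0],[0,0,0],[0,0,0],[0,0,0],[0,0,0],[0,0,0],[0,0,0],[0,0,0]]' --grip '[1,1,1,1,1,1,1,1]'

```text
t: 14.25
eef_pos: [0.6046, 0.0311, 0.2016]
tool_rot: [0.003, 0.71, -0.003, -0.704]
contact_force: [-0.2, -0.1, -1.2]
gripper_width: 0.002
```

apply_moves --travel '[[0,0,3],[0,0,3],[0,0,2],[0,0,0],[0,0,0]]' --turn '[[0,0,0],[0,0,0],[0,0,0],[0,0,0],[0,0,0]]' --grip '[1,1,1,1,1]'

```text
t: 14.67
eef_pos: [0.5213, 0.031, 0.1987]
tool_rot: [0.003, 0.71, -0.003, -0.704]
contact_force: [0.2, 0.6, -0.1]
gripper_width: 0.003
```

```bash
sed -i 's/,1500)/,300)/' shim.py; python3 chk.py w14
python3 - <<'E'
from h import *
for n in("side","scene"):
    im=eyes.read_camera(n);C=cam(n); a=cv2.imread(f"pics/{n}0.png")[:,:,::-1]
    for s,c,m in blobs(im,*YEL,5): print(n,'yel',c,ray(C,c,.06)[0])
    for s,c,m in blobs(im,*ORANGE): print(n,'or',c,s[4])
    sl=(slice(210,300),slice(165,310)) if n=="side" else (slice(220,330),slice(325,485))
    g=[cv2.cvtColor(np.ascontiguousarray(i[sl]),cv2.COLOR_RGB2GRAY).astype(np.float32) for i in (a,im)]
    print(n,"scale image shift px",cv2.phaseCorrelate(*g))
E
```

```text
t 14.7167 tcp [0.5213 0.031  0.1985] F [-0.915   0.0225  0.4089] w -0.002572750780799265
blob [311.7271 156.831 ] [286 143  53  47 568] end 0.536804038657934 0.036078347777979546 th L/R -0.0186233561537381 -0.04231154412839152 width 0.04920033595071183 | foot ahead of end 0.07443048293542286 foot lat -0.00041169253509357184
yel [318.2203 112.1437] 522 [0.6066 0.0296 0.06  ]
side yel [314.7273 238.8182] [0.6067 0.0257 0.06  ]
side yel [231.5184 350.3385] [0.5739 0.4246 0.06  ]
side or [343.7907 234.4109] 258
side or [328.3373 260.7897] 252
side or [330.9941 310.7667] 510
side scale image shift px ((-0.00459553134403734, -0.017796065746644274), 1.0159712035567672)
scene yel [413.3935 162.0036] [0.4423 0.5996 0.06  ]
scene yel [322.125 254.   ] [0.606 0.028 0.06 ]
scene or [363.8824 192.9059] 85
scene or [332.6284 227.4866] 261
scene or [305.2667 262.437 ] 135
scene or [276.8321 290.066 ] 530
scene or [402.6712 474.2838] 222
scene scale image shift px ((0.02161091111297253, 0.022547417157888106), 1.0039135229587555)
```

The scale hasn't moved, the shim is seated and the robot is clear, so I'm handing in.

```bash
python3 -c "
from station import bot; print(bot.hand_in())"
```

```text
the job is handed in; nothing more can be done
None
```

The shim is snug under the short foot, the scale stood firm under the press, and I handed the job in at about 14.8 s.

**Push:** I pushed the largest orange wedge, thin end first, until resistance rose to about 5 N. It ended with its thick end 74.4 mm from the foot (nominal 75) and its middle within 1 mm of the foot sideways.

**Press:** I pressed the yellow sticker for about 1.2 s at 19 N falling to 11 N, and it did not yield measurably. There was also a 4–6 N sideways force while pressing, but it did not move the scale.

**Last checks:** The scale's image shifted less than 0.03 px in both fixed cameras, and the two other orange wedges had not moved. After backing away, the robot was touching nothing. I did not check the remaining bystanders individually.

**What disagreed:** The fingertips turned out to be about 21 mm behind the reported TCP, not 19 mm ahead of it. Because of that, my first push attempt passed over the shim without touching it. I backed off, lowered in small steps while watching the force, and used the measured offset from then on.

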